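Feel the roller gap of a seed drill with a taper gauge

TASK

Take the red-handled taper gauge out of its pocket in the orange tool caddy and, keeping hold of it, slide it thin end down into the slot on top of the green seed drill, its flat face along the steel plate, until the hidden roller makes it drag: stop when it takes about 8 newtons of downward push to slide it further, and do not force it. Then let go and leave the gauge standing upright in the slot, snug at that depth, and leave everything else where it is.

Things in the scene. Friction and masses are not known exactly. Their poses are not given: they have to be found in the camera images.
- gauge: loose steel taper gauge, 154 mm long, upright (own z up), about 0.12 kg. Origin: middle of the flat face's bottom edge. Flat face in the plane x=0; blade on its -x side, 24 mm wide (y), 3 mm thick at the tip, 1 mm thicker per 5 mm of height, 18 mm thick from z=75 to 110. Red handle x=-22..+4, y=-20..+20, z=110..154. At the start it hangs by the handle's underside on the caddy's deck
- gauge_tip (a point): same point and axes as gauge: the middle of the flat face's bottom edge, at the thin end
- gauge_handle (a point): centre of the red plastic handle block (26 mm along x, 40 mm along y, 44 mm high), axes as gauge; grip it from above across either pair of sides. A white stripe on its top lies along the edge on the flat face's side (+x); at the start that side looks towards the caddy's black bar
- sower: fixed green seed drill with two yellow wheels, about 130 x 196 mm, 124 mm over the wheels, deck 105 mm high. Origin on the table below the slot's plate face. A level roller (axis along y, radius 10 mm, not measured) lies inside at z=75 mm: it rests 7 to 15 mm from the plate face, differently each time, and yields towards -x against a spring of 5 N/mm. The slot is free below it down to the table
- sower_mouth (a point): on the steel plate's face, middle of the slot, at deck height; axes as sower, z up. The slot in the deck runs from this face 26 mm to -x and 42 mm along y; the plate face is upright, with a 45 degree lead-in slope 7 mm high at its upper edge. The gauge's flat face (its x axis) must look to this point's +x, the side of the white stripe on the deck and of the dark handle stub (brass knob at -x)
- caddy: fixed orange tool caddy, 180 x 300 mm, flat deck 120 mm high, black carrying bar along its +x edge 136 mm high, tilt-out bins at -x. Origin: centre of its underside. The gauge's pocket is an upright hole 26 (x) by 32 mm (y) in the deck, centred at x=-10, y=0, and open to the table; lift the gauge straight up by 115 mm or more to clear it
- trowel: steel garden trowel with a wooden handle, about 340 mm long, lying flat (30 mm high); bystander
- rake: small three-tined hand rake with a dark wooden handle, about 290 mm long, lying flat (30 mm high); bystander
- pot: white ceramic pot, 120 mm across, 100 mm high; bystander
- clay: terracotta pot, 100 mm across, 90 mm high; bystander
- jar: grey plastic jar with a black dial lid, 90 mm across, 117 mm high; bystander
- block: piece of brick, 100 x 50 x 25 mm, lying between the robot and the work; bystander
- tin: blue tin, 70 mm across, 90 mm high; bystander
Mind the look-alikes: they are no part of the job. What is meant by the gauge is not purple or yellow, and is the smaller of those in its own colour.

How it is judged:
By the outcome, as a careful person would: the job done as asked, in the order asked, and still so for the second after the job is handed in, with the robot touching nothing.
It also fails if it takes over 48 s, if anything falls off the work surface, if the arm or the gripper's body presses on something with over 40 N, if the wrist force passes 120 N, or if a joint passes its speed limit or range.

ROBOT

A 6-joint arm with a two-finger parallel gripper is mounted at the origin on the work surface. World frame = base frame: x ahead of the robot, y to its left, z up, the work surface at z = 0. Lengths are in m, angles in degrees, forces in N, time in s.
With the tool pointing down it reaches from about 0.4 to 0.825 m from the base axis. Payload 7 kg.
Tool frame: the origin (TCP) lies midway between the tips of the shut fingers; the grasp point (between the pads) lies 19 mm behind it; z points along the fingers, y is the direction in which the jaws open and shut (so a half turn about z gives the same grasp; the last joint's range is limited). The gripper opens to 88 mm and grips with 3 to 60 N. Pads are 19 mm wide; open, the fingers measure 130 mm over their backs; the gripper's body (78 mm by 193 mm) begins 47 mm behind the grasp point.
Start: joints at [90.189, 20.546, 0.682, 0, -70.136, -16.507], TCP at [0.19, 0.648, 0.227] pointing down, gripper open.
Joint ranges: [-176.03, 176.03], [-82.01, 121.73], [-58.28, 71.71], [-173.87, 95.51], [-174.79, -0.11], [-173.66, 173.66]. Speed limits (degrees/s): [136.94, 136.94, 172.46, 180, 180, 180].

INTERFACE

Orientations are given as a 3x3 rotation matrix whose columns are the frame's x, y, z axes.
In Python, from rig import robot gives the robot as it stands. Calls block until the motion is done:
- robot.goto(position, orientation): joint-space move of the TCP to a pose.
- robot.servo_line(position, ori=None, speed=0.15): straight line of the TCP; ori=None keeps the orientation; speed is the mean speed in m/s.
- robot.movej(angles): joint-space move.
- robot.move_gripper(opening): opening from 0.0 (shut) to 1.0 (fully open); the grip force is fixed at half the most; returns when the fingers have stopped.
- robot.dwell(seconds).
- robot.ik(position, orientation): joint angles nearest the present ones, or None.
- robot.grab_frame(name): name is "side" or "top" or "wrist"; returns (picture, depth): 420x560x3 uint8, red, green, blue; 420x560 float32, m along the optical axis (not along the pixel's ray), 0 where there is no reading.
- robot.camera_info(name): a dict with "vfov" (degrees; the focal length in pixels is half the picture's height over the tangent of half this angle, whatever the lens; pixels are square), "cx", "cy" (the principal point, pixels), "view" (4x4, takes a point from world to camera coordinates); the wrist camera has in their place "T_tool_cam" (4x4, takes a point from camera to tool coordinates, whose origin is the TCP and whose axes are the flange's). Camera axes: x right, y down, z forward; pixel columns grow to the right and rows downward; lengths in m; the calibration is good to about 2 mm. A picture is of the moment at which its call begins: read the wrist's pose just before it. camera_info takes no time and is no camera call.
A pose or a line that the arm cannot do raises robot.Unreachable and nothing moves.
- robot.job_done(): hands the job in, once; it reports no verdict.
Readings, each from a call of its own:
- robot.read_t(): time.
- robot.read_qpos(): joint angles.
- robot.read_qvel(): joint speeds.
- robot.read_effort(): joint torques, N m.
- robot.read_position(): TCP position.
- robot.read_tcp_rot(): TCP orientation.
- robot.read_force(): force on the tool from outside, world axes, zero at the start.
- robot.read_ft_torque(): the same for the moment, N m.
- robot.read_grip_width(): opening from 0.0 (shut) to 1.0 (fully open).
Only numpy, scipy, OpenCV 4.12 (cv2) and the standard library are available. Lean on these libraries where they do the work, as an engineer would, in place of code of your own. Each camera call takes 0.05 s, during which the arm holds its last target.

## Working session

There is one attempt and no reset: what is moved stays moved. The work goes in short steps, each a Python script; the robot and the scene stay as the last script left them, time stands still between calls to the robot, and variables do not carry over. Pictures are saved under pics/ and viewed, and the job is handed in when it is done.

```bash
ls; mkdir -p pics; python3 - <<'E'
from rig import robot
import cv2,numpy as np
print(robot.read_t(),robot.read_position(),robot.read_tcp_rot(),robot.read_force(),robot.read_grip_width())
for n in ["side","top","wrist"]:
    im,d=robot.grab_frame(n); cv2.imwrite(f"pics/{n}0.png",im[:,:,::-1]); np.savez(f"pics/{n}0.npz",im=im,d=d)
    print(n,robot.camera_info(n),(d>0).mean())
E
```

```text
pics
0.0 [0.18954643 0.64731862 0.22559686] [[ 9.59688730e-01 -2.81064814e-01 -3.33441138e-04]
 [-2.81064970e-01 -9.59687271e-01 -1.68039783e-03]
 [ 1.52301487e-04  1.70637748e-03 -9.99998533e-01]] [-0.37110619 -0.23549928  0.48861198] 1.001478359275401
side {'vfov': 44.49749209947193, 'cx': 278.30824352860503, 'cy': 211.21548933742875, 'view': array([[ 0.42663869, -0.90440354,  0.00580246, -0.2262729 ],
       [-0.59906647, -0.28739535, -0.74734415,  0.34980873],
       [ 0.6775683 ,  0.31536987, -0.66441181,  1.47650791],
       [ 0.        ,  0.        ,  0.        ,  1.        ]])} 0.9954166666666666
top {'vfov': 56.03950924201822, 'cx': 273.44546667255076, 'cy': 199.98900470644296, 'view': array([[-0.02058476, -0.99976549,  0.00672624, -0.01596186],
       [-0.99726988,  0.02005524, -0.07106733,  0.46200717],
       [ 0.07091576, -0.00817078, -0.99744884,  1.45537858],
       [ 0.        ,  0.        ,  0.        ,  1.        ]])} 0.9959141156462585
wrist {'vfov': 70.0404774983707, 'cx': 283.3363503523441, 'cy': 212.03870005361125, 'T_tool_cam': array([[ 2.41284981e-04, -9.66480577e-01, -2.56739628e-01,
         6.89111970e-02],
       [ 9.99999964e-01,  2.03931504e-04,  1.72116534e-04,
        -7.32089307e-05],
       [-1.13989989e-04, -2.56739660e-01,  9.66480592e-01,
        -1.57109699e-01],
       [ 0.00000000e+00,  0.00000000e+00,  0.00000000e+00,
         1.00000000e+00]])} 0.9773596938775511
```

View pics/top0.png

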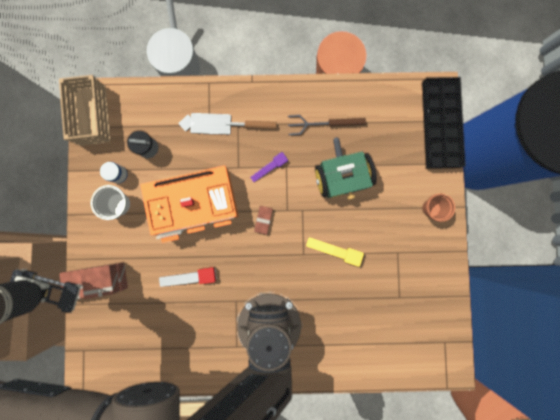

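View pics/side0.png

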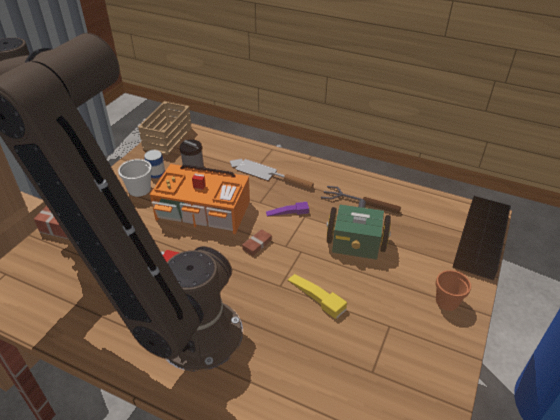

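View pics/wrist0.png

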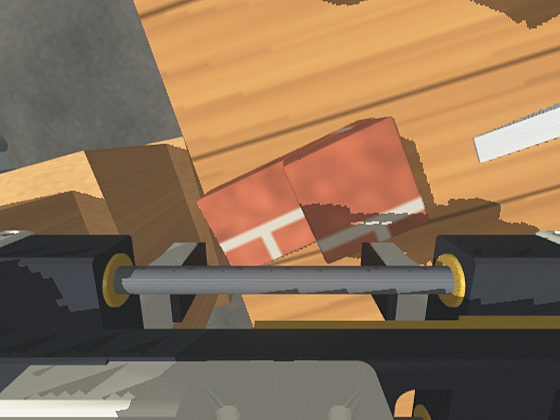

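The top view shows the caddy at about (188,202), with the red gauge handle at (187,203). The big red look-alike lies at (190,278), and the green drill is at (346,173). Next I'll get rough world positions.

```bash
cat > h.py <<'E'
import cv2,numpy as np
def K(info):
    f=210/np.tan(np.radians(info["vfov"]/2)); return f,info["cx"],info["cy"]
def Twc(info,T_tool=None):
    return np.linalg.inv(info["view"]) if "view" in info else T_tool@info["T_tool_cam"]
def ray(info,uv,T_tool=None):
    f,cx,cy=K(info); uv=np.atleast_2d(uv).astype(float)
    T=Twc(info,T_tool); d=np.c_[(uv[:,0]-cx)/f,(uv[:,1]-cy)/f,np.ones(len(uv))]@T[:3,:3].T
    return T[:3,3],d
def onz(info,uv,z,T_tool=None):
    o,d=ray(info,uv,T_tool); return o+d*((z-o[2])/d[:,2])[:,None]
def cloud(info,depth,T_tool=None):
    v,u=np.mgrid[:420,:560]; o,d=ray(info,np.c_[u.ravel(),v.ravel()],T_tool)
    return (o+d*depth.reshape(-1,1)).reshape(420,560,3)
E
python3 - <<'E'
from rig import robot
from h import *
z=np.load("pics/top0.npz");im=z["im"];d=z["d"];i=robot.camera_info("top")
P=cloud(i,d)
for n,(u,v) in dict(gauge=(187,203),bar=(185,180),cad=(205,210),drillstripe=(346,170),drill=(346,185),wheelL=(321,180),wheelR=(371,168),stub=(337,148),knob=(351,195),table=(300,280)).items(): print(n,P[v,u].round(3))
c=im[120:260,130:400]; cv2.imwrite("pics/topcrop.png",cv2.resize(c,None,fx=2.9,fy=2.9,interpolation=cv2.INTER_CUBIC)[:,:,::-1])
E
```

```text
gauge [0.447 0.265 0.165]
bar [0.53  0.28  0.124]
cad [0.424 0.213 0.118]
drillstripe [ 0.559 -0.286  0.089]
drill [ 0.503 -0.281  0.103]
wheelL [ 0.521 -0.191  0.121]
wheelR [ 0.559 -0.368  0.12 ]
stub [ 0.642 -0.259  0.072]
knob [ 0.469 -0.301  0.086]
table [ 0.164 -0.117  0.01 ]
```

View pics/topcrop.png

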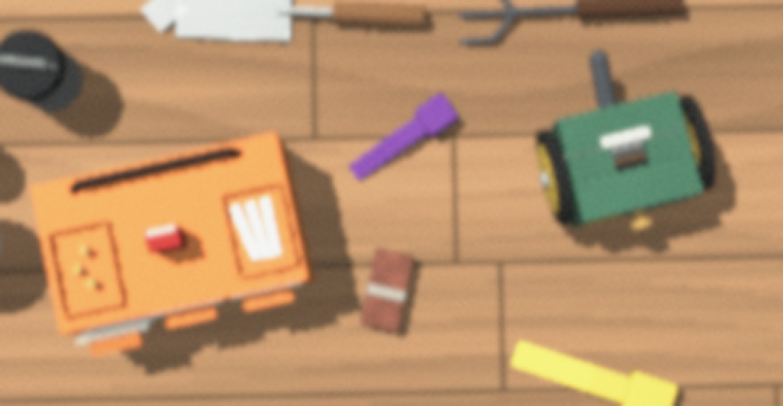

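```bash
cat >> h.py <<'E'
def Rg(yaw,s):  # gauge yaw(deg) -> tool rotation, tool y = s*gauge x, z down
    a=np.radians(yaw); y=s*np.array([np.cos(a),np.sin(a),0]); z=np.array([0,0,-1.]); return np.c_[np.cross(y,z),y,z]
def Tt(robot):
    T=np.eye(4);T[:3,:3]=robot.read_tcp_rot();T[:3,3]=robot.read_position();return T
def snap(robot,name,tag):
    T=Tt(robot); im,d=robot.grab_frame(name); np.savez(f"pics/{tag}.npz",im=im,d=d,T=T)
    cv2.imwrite(f"pics/{tag}.png",im[:,:,::-1]); return im,d,T
E
python3 - <<'E'
from rig import robot
from h import *
for n,(p,yaw) in dict(c=((.447,.265),12),d=((.55,-.285),15)).items():
  for s in (1,-1):
    R=Rg(yaw,s)
    for z in (.12,.33):
      q=robot.ik([*p,z],R); print(n,s,z,None if q is None else np.round(q,1))
    v=np.array([*p,.33])-R[:,0]*.045; q=robot.ik(v,R); print("view",None if q is None else np.round(q,1))
E
```

```text
c 1 0.12 [ 52.3  11.6 -27.1   0.  -51.3 139.7]
c 1 0.33 [ 52.3   2.7  -8.7   0.  -78.6 139.7]
view [ 48.1   1.4 -10.    0.  -78.5 143.9]
c -1 0.12 [ 52.3  11.6 -27.1   0.  -51.3 -40.3]
c -1 0.33 [ 52.3   2.7  -8.7   0.  -78.6 -40.3]
view [ 56.2   4.3  -6.9   0.  -78.7 -44.2]
d 1 0.12 [  -9.4   20.3  -14.6    0.   -55.1 -155.6]
d 1 0.33 [  -9.4   12.7    3.     0.   -80.4 -155.6]
view [ -13.2   15.8    7.1    0.   -81.3 -151.8]
d -1 0.12 [ -9.4  20.3 -14.6   0.  -55.1  24.4]
d -1 0.33 [ -9.4  12.7   3.    0.  -80.4  24.4]
view [ -5.2   9.8  -0.6   0.  -79.6  20.2]
```

```bash
python3 - <<'E'
from rig import robot
from h import *
R=Rg(12,-1); robot.goto(np.array([.447,.265,.33])-R[:,0]*.045,R); robot.dwell(.2); snap(robot,"wrist","wc")
R=Rg(15,-1); robot.goto(np.array([.55,-.285,.30])-R[:,0]*.045,R); robot.dwell(.2); snap(robot,"wrist","wd")
print(robot.read_t(),robot.read_force())
E
```

```text
4.2583 [0.56330951 0.00555496 0.07436141]
```

View pics/wc.png

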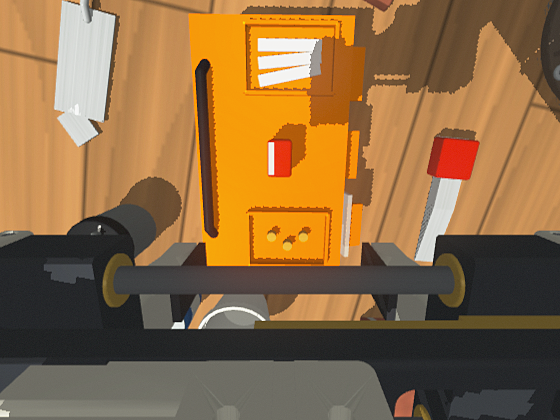

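View pics/wd.png

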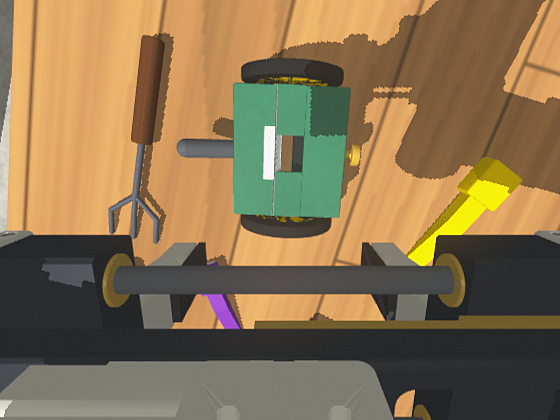

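The caddy view shows the handle at about u 267–291, v 139–177, with its white stripe on the left, bar side. The drill view shows the slot at about u 274–303, v 135–171, with the stripe and stub on the left. Both are roughly axis-aligned in the wrist view.

```bash
python3 - <<'E'
from rig import robot
from h import *
a=np.load("pics/wc.npz")["im"][120:200,230:330]; b=np.load("pics/wd.npz")["im"][70:230,220:360]
cv2.imwrite("pics/z1.png",cv2.resize(a,None,fx=6,fy=6,interpolation=cv2.INTER_NEAREST)[:,:,::-1])
cv2.imwrite("pics/z2.png",cv2.resize(b,None,fx=3.7,fy=3.7,interpolation=cv2.INTER_NEAREST)[:,:,::-1])
i=robot.camera_info("wrist")
z=np.load("pics/wc.npz");im=z["im"];P=cloud(i,z["d"],z["T"]);hsv=cv2.cvtColor(im,cv2.COLOR_RGB2HSV)
print("deckz",P[100:200,225,2].mean(),"top",P[158,272],P[158,285], "bar",P[150,208])
w=np.zeros((420,560),bool);w[130:185,255:300]=1
top=w&(abs(P[...,2]-.164)<.012)
print("top px",top.sum())
r=cv2.minAreaRect(np.argwhere(top)[:,::-1].astype(np.float32));print(r)
bx=onz(i,cv2.boxPoints(r),.164,z["T"]);print(bx.round(4),bx.mean(0))
e=np.diff(np.r_[bx,bx[:1]],axis=0);print(np.linalg.norm(e,axis=1),np.degrees(np.arctan2(e[:,1],e[:,0])))
# bar
bar=(hsv[...,2]<70)&(abs(P[...,2]-.136)<.008);bar[:,:180]=0;bar[:,230:]=0;bar[240:]=0
r=cv2.minAreaRect(np.argwhere(bar)[:,::-1].astype(np.float32));bx=onz(i,cv2.boxPoints(r),.136,z["T"]);print("bar",bar.sum(),bx.mean(0))
e=np.diff(np.r_[bx,bx[:1]],axis=0);print(np.linalg.norm(e,axis=1),np.degrees(np.arctan2(e[:,1],e[:,0])))
# drill
z=np.load("pics/wd.npz");im=z["im"];P=cloud(i,z["d"],z["T"]);T=z["T"]
print("drill deck",P[190,260],P[110,260],"stripe",P[150,268],"slot",P[150,290])
for name,m,zz in (("stripe",(im.min(2)>170),.105),("hole",(P[...,2]<.095),.105)):
    w=np.zeros((420,560),bool)
    w[115:190,255:312]=1
    m=m&w&((im[...,1].astype(int)-im[...,0]<10))
    m=cv2.morphologyEx(m.astype(np.uint8),cv2.MORPH_OPEN,np.ones((3,3)))
    r=cv2.minAreaRect(np.argwhere(m>0)[:,::-1].astype(np.float32));print(name,m.sum(),r)
    bx=onz(i,cv2.boxPoints(r),zz,T);print(bx.round(4),bx.mean(0))
    e=np.diff(np.r_[bx,bx[:1]],axis=0);print(np.linalg.norm(e,axis=1),np.degrees(np.arctan2(e[:,1],e[:,0])))
print((P[146:156:9,262:312,2]*1000).round(0))
E
```

```text
deckz 0.11913745646688724 top [0.45800756 0.27057018 0.16382977] [0.44447147 0.26772851 0.16312605] bar [0.53333123 0.28002839 0.13084963]
top px 901
((279.5, 158.5), (37.0, 23.0), 90.0)
[[0.4658 0.2532 0.164 ]
 [0.4423 0.2482 0.164 ]
 [0.4339 0.2861 0.164 ]
 [0.4582 0.2913 0.164 ]] [0.45003729 0.26969608 0.164     ]
[0.02408407 0.03887874 0.02484837 0.0388795 ] [-167.90632327  102.46977796   12.08966731  -78.656593  ]
bar 689 [0.53710323 0.28712407 0.136     ]
[0.011986   0.19354732 0.01384114 0.19371757] [-166.50369345   99.97447091   13.69319686  -80.57230805]
drill deck [ 0.56626249 -0.23578555  0.10400347] [ 0.58802976 -0.32386476  0.1051353 ] stripe [ 0.56861674 -0.2837758   0.10456687] slot [ 0.54036535 -0.28530602 -0.0012401 ]
stripe 546 ((268.88580322265625, 151.99673461914062), (10.452877044677734, 52.26438522338867), 1.6365771293640137)
[[ 0.5664 -0.2509  0.105 ]
 [ 0.5792 -0.3088  0.105 ]
 [ 0.5677 -0.3116  0.105 ]
 [ 0.5544 -0.2537  0.105 ]] [ 0.56691083 -0.28124421  0.105     ]
[0.05932808 0.01180402 0.05933557 0.01233436] [ -77.54979568 -166.49343669  102.96249663   13.4373718 ]
hole 704 ((291.5, 153.0), (34.0, 21.0), 90.0)
[[ 0.5582 -0.3028  0.105 ]
 [ 0.5351 -0.309   0.105 ]
 [ 0.5244 -0.2719  0.105 ]
 [ 0.5482 -0.2655  0.105 ]] [ 0.54146891 -0.28730885  0.105     ]
[0.02392169 0.03863852 0.02461655 0.03863412] [-164.91942519  105.99625368   15.08163479  -75.03418312]
[[105. 105. 106. 104. 106. 105. 105. 105. 106. 105. 107. 104. 104. 102.
  101. 100. 100.  97.  96.  64.  -1.   0.  -2.  -1.  -1.  -2.   1.   1.
   -1.  -1.  -1.  78.  80.  81.  81.  83.  83.  84.  84.  84.  84.  98.
  104. 105. 104. 104. 104. 104. 104. 103.]
 [103. 104. 103. 107. 104. 105. 105. 105. 104. 105. 105. 104. 104. 103.
  100. 100.  97.  97.  95.  -1.  -2.  -1.  -1.  -1.  -2.  -1.  -1.  -2.
   -1.  -0.  76.  80.  81.  82.  82.  84.  83.  84.  85.  84.  82. 102.
  103. 104. 104. 104. 102. 103. 104. 104.]]
```

View pics/z1.png

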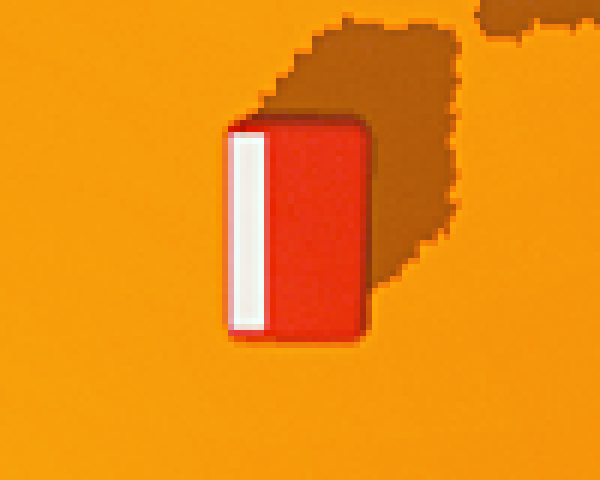

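View pics/z2.png

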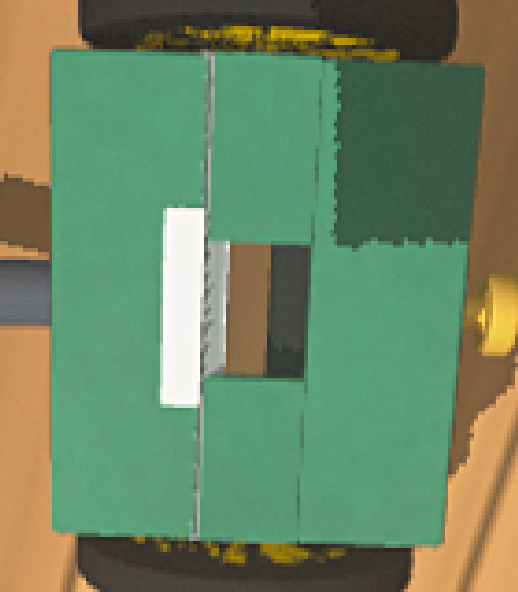

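The slot and plate seam are clear in the zoom. The dark roller edge is visible inside the slot at about u 292. Next I'll get the drill yaw and plate-face position from the edges.

```bash
python3 - <<'E'
from rig import robot
from h import *
i=robot.camera_info("wrist");z=np.load("pics/wd.npz");T=z["T"];im=z["im"];P=cloud(i,z["d"],T)
c=lambda u,v:(220+u/3.7-.5,70+v/3.7-.5)
def L(a,b,zz):
    A,B=onz(i,[a,b],zz,T); d=A-B; return A,B,np.degrees(np.arctan2(-d[0],d[1]))%180
print(T[:3,3])
for n,a,b,zz in (("seam",c(212.5,55),c(194,540),.105),("left",c(52,50),c(52,530),.105),("right",c(484,68),c(443,545),.105),("slotR",c(309,243),c(302.5,380),.105),("lip",c(230,243),c(227,375),.098),("roller",c(271,250),c(267,372),.077)):
    A,B,y=L(a,b,zz);print(n,A[:2].round(4),B[:2].round(4),"yaw",round(y-180 if y>90 else y,2))
g=(P[...,2]>.1)&(P[...,2]<.11)&(im[...,1]>im[...,0].astype(int)+25);g[225:]=0
n,lab,st,ce=cv2.connectedComponentsWithStats(g.astype(np.uint8));k=1+st[1:,4].argmax()
w=P[lab==k][:,:2]*1000
r=cv2.minAreaRect(w.astype(np.float32));print(r)
E
```

```text
[ 0.53865884 -0.24081218  0.30006839]
seam [ 0.5766 -0.3545] [ 0.5446 -0.2092] yaw 12.42
left [ 0.6226 -0.3435] [ 0.5905 -0.2004] yaw 12.64
right [ 0.4981 -0.3719] [ 0.4648 -0.2289] yaw 13.08
slotR [ 0.5342 -0.3102] [ 0.5246 -0.2692] yaw 13.24
lip [ 0.5577 -0.3038] [ 0.5479 -0.2636] yaw 13.65
roller [ 0.544 -0.305] [ 0.5345 -0.2656] yaw 13.61
((520.4373779296875, -290.9361572265625), (80.50767517089844, 150.01971435546875), 12.790729522705078)
```

```bash
python3 - <<'E'
from rig import robot
from h import *
R=Rg(12,-1); p=np.array([.4500,.2697])
robot.goto([*p,.26],R); robot.servo_line([*p,.127],speed=.12); robot.dwell(.1)
print(robot.read_t(),robot.read_position(),robot.read_force())
robot.move_gripper(0.0); print("w",robot.read_grip_width()*88,robot.read_force())
robot.servo_line([*p,.150],speed=.06); print(robot.read_force(),robot.read_grip_width()*88)
robot.servo_line([*p,.275],speed=.15); robot.dwell(.2)
print(robot.read_t(),robot.read_position(),robot.read_force(),robot.read_grip_width()*88)
snap(robot,"wrist","wg");snap(robot,"side","sg")
E
```

```text
7.5 [0.45032873 0.2700759  0.12775717] [ 0.13241655  0.45644963 -0.65855666]
w 26.215539251212785 [ 0.49770015  0.6137473  -0.4630473 ]
[ 0.21262649  0.07730128 -0.86920557] 26.390461875817977
10.2083 [0.44974028 0.26944431 0.27409771] [ 0.26350385  0.31844264 -0.85639719] 25.977729842354492
```

View pics/wg.png

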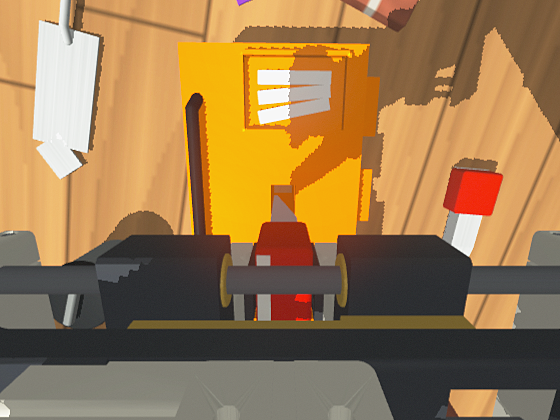

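View pics/sg.png

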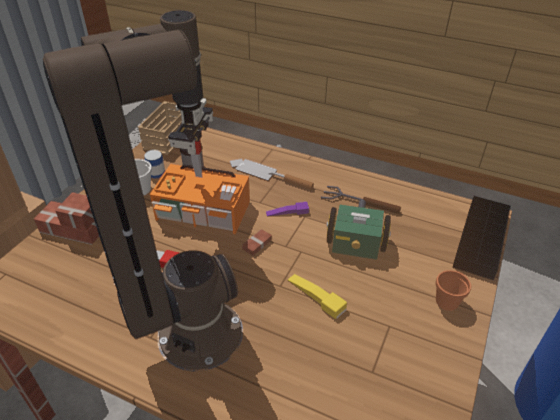

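The gauge is held: grip width is 26 mm as expected, and the tip is clear of the pocket. Now over to the drill.

```bash
cat >> h.py <<'E'
X=np.array([np.cos(np.radians(12.8)),np.sin(np.radians(12.8))]); Y=np.array([-X[1],X[0]])
F=np.array([.5538,-.2836])
def tcp(dx,tipz,dy=0): # dx: gauge face offset from est. plate face along +x
    return [*(F+(dx-.009)*X+dy*Y),tipz+.117]
def fr(robot,n=12):
    a=[]
    for _ in range(n): a.append(robot.read_force()); robot.dwell(.01)
    f=np.mean(a,0); return np.array([f[:2]@X,f[:2]@Y,f[2]]),np.std(a,0)
E
python3 - <<'E'
from rig import robot
from h import *
R=Rg(12.8,-1)
robot.goto(tcp(-.004,.160),R); robot.dwell(.3)
print(robot.read_t()); print("base",fr(robot),robot.read_t())
snap(robot,"wrist","wa"); snap(robot,"side","sa")
p=np.mean([robot.read_position() for _ in range(10)],0);print(p,tcp(-.004,.16))
E
```

```text
12.6333
base (array([ 0.21674651,  0.23359239, -1.13354366]), array([0.49328138, 0.51863634, 0.47680513])) 12.7333
[ 0.54116811 -0.28637495  0.27700118] [np.float64(0.5411230583940276), np.float64(-0.2864801304690531), 0.277]
```

View pics/wa.png

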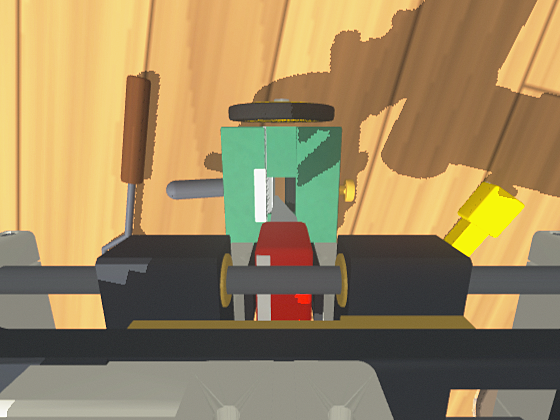

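View pics/sa.png

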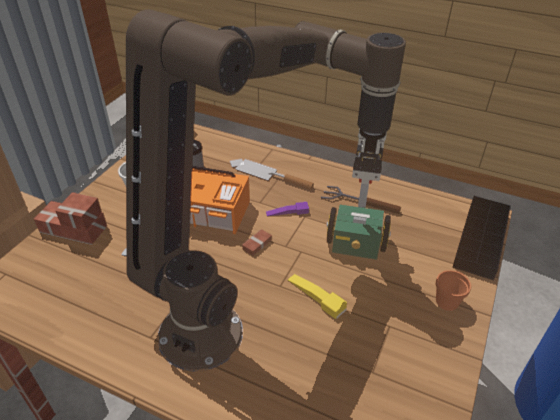

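The gauge hangs over the slot with its tip at about (285,215) in the wrist view, just left of the slot's middle in depth. Lowering into the mouth, then feeling for the plate.

```bash
python3 - <<'E'
from rig import robot
from h import *
b=np.array([.217,.234,-1.134])
robot.servo_line(tcp(-.004,.110),speed=.08); print(fr(robot,6)[0]-b)
for z in (.103,.096,.089):
    robot.servo_line(tcp(-.004,z),speed=.05); f=fr(robot,6)[0]-b; print(z,f.round(2))
    if np.abs(f).max()>4: break
else:
    dx=-.004
    while dx<.006:
        dx+=.0007; robot.servo_line(tcp(dx,.089),speed=.02); f=fr(robot,6)[0]-b; print(round(dx*1e3,2),f.round(2))
        if f[0]<-1.8: break
print(robot.read_t())
E
```

```text
[-0.01144338 -0.14390792  0.48429038]
0.103 [ 0.05 -0.46  0.05]
0.096 [-0.39 -0.56 -0.12]
0.089 [-0.07 -0.08  0.15]
-3.3 [0.02 0.03 0.25]
-2.6 [-0.29 -0.59 -0.46]
-1.9 [-0.03 -0.34 -0.14]
-1.2 [-0.36 -0.3  -0.05]
-0.5 [-0.07 -0.14  0.07]
0.2 [-0.96 -0.06  0.69]
0.9 [-3.17 -0.3   1.56]
16.7833
```

Plate contact is at dx≈0, which matches the camera. Descending along the plate in steps while watching the force.

```bash
python3 - <<'E'
from rig import robot
from h import *
b=np.array([.217,.234,-1.134]); dx=.0002
robot.servo_line(tcp(dx,.089),speed=.02)
z=.089
while z>.004:
    z-= .006 if z>.05 else .003
    robot.servo_line(tcp(dx,z),speed=.05); f=fr(robot,6)[0]-b
    print(round(z*1e3,1),(robot.read_position()[2]*1e3-117).round(1),f.round(2))
    if f[2]>3.0 or abs(f[0])>6: break
print(robot.read_t(),robot.read_grip_width()*88)
E
```

```text
83.0 82.3 [-2.09 -0.23 -0.96]
77.0 76.6 [-2.19  0.05 -1.04]
71.0 70.6 [-2.42 -0.07 -1.71]
65.0 64.7 [-2.3  -0.1  -1.19]
59.0 58.7 [-2.76 -0.31 -1.43]
53.0 52.8 [-3.04 -0.43 -1.59]
47.0 46.8 [-2.85 -0.64 -1.82]
44.0 43.9 [-3.95 -1.16 -0.74]
41.0 40.9 [-3.83 -1.58 -1.18]
38.0 37.8 [-3.68 -1.51 -1.11]
35.0 34.8 [-3.69 -1.86 -1.48]
32.0 31.9 [-4.16 -1.58 -1.07]
29.0 28.9 [-4.17 -1.54 -1.  ]
26.0 25.9 [-4.3  -1.61 -0.57]
23.0 22.9 [-4.74 -1.66 -1.09]
20.0 20.0 [-4.67 -1.23 -0.34]
17.0 17.4 [-5.68 -1.72  1.94]
14.0 15.0 [-6.68 -1.15  5.77]
22.55 25.8418273568928
```

```bash
python3 - <<'E'
from rig import robot
from h import *
b=np.array([.217,.234,-1.134])
for dx in (-.0005,-.0011,-.0016):
    robot.servo_line(tcp(dx,.014),speed=.02); f=fr(robot,15)[0]-b
    print(dx,robot.read_position().round(4),f.round(2),robot.read_ft_torque().round(2))
    if f[0]>-.8: break
print(robot.read_t())
E
```

```text
-0.0005 [ 0.5452 -0.286   0.132 ] [-4.66 -1.04  6.98] [-0.62  1.93  0.06]
-0.0011 [ 0.5452 -0.286   0.132 ] [-2.64 -0.88  6.84] [-0.5   1.32  0.04]
-0.0016 [ 0.545 -0.286  0.132] [-1.19 -0.54  6.31] [-0.29  0.66  0.03]
23.675
```

```bash
python3 - <<'E'
from rig import robot
from h import *
b=np.array([.217,.234,-1.134])
z=.014;dx=-.0019
for k in range(8):
    z-=.0006
    robot.servo_line(tcp(dx,z),speed=.02); f=fr(robot,15)[0]-b
    pz=np.mean([robot.read_position()[2] for _ in range(8)])*1e3-117
    print(round(z*1e3,1),pz.round(2),f.round(2))
    if f[2]>8.3: break
print(robot.read_t())
E
```

```text
13.4 14.68 [-0.93 -0.19  8.07]
12.8 14.25 [-1.4   0.06  9.2 ]
24.425
```

Contact reaction is 9.2 N, i.e. about 8.1 N of robot push plus the gauge's own 1.1 N weight. I'll unload the arm vertically without lifting, then release.

```bash
python3 - <<'E'
from rig import robot
from h import *
b=np.array([.217,.234,-1.134]); dx=-.0021
for z in (.0133,.0138,.0142):
    robot.servo_line(tcp(dx,z),speed=.02); f=fr(robot,15)[0]-b
    pz=np.mean([robot.read_position()[2] for _ in range(8)])*1e3-117
    print(z,pz.round(2),f.round(2))
    if f[2]<2.5: break
snap(robot,"wrist","wi"); snap(robot,"side","si")
print(robot.read_t())
E
```

```text
0.0133 14.29 [ 1.09 -0.62  7.05]
0.0138 14.3 [ 4.57 -2.12  3.59]
0.0142 14.41 [ 5.49 -2.67  1.34]
25.65
```

View pics/wi.png

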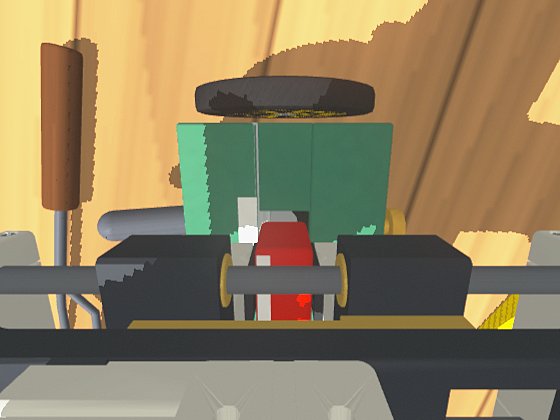

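```bash
python3 - <<'E'
from rig import robot
from h import *
b=np.array([.217,.234,-1.134])
for dx in (-.0012,-.0004,.0002):
    robot.servo_line(tcp(dx,.0142,.0005),speed=.02); f=fr(robot,15)[0]-b
    pz=np.mean([robot.read_position()[2] for _ in range(8)])*1e3-117
    print(dx,pz.round(2),f.round(2))
    if f[0]<1: break
print(robot.read_t())
E
```

```text
-0.0012 14.38 [ 3.67 -4.22  2.02]
-0.0004 14.37 [ 2.62 -5.03  2.55]
0.0002 14.37 [ 0.82 -5.2   3.48]
26.775
```

```bash
python3 - <<'E'
from rig import robot
from h import *
b=np.array([.217,.234,-1.134])
for dx,z,dy in ((.0002,.0145,-.0005),(.0002,.0146,-.0013)):
    robot.servo_line(tcp(dx,z,dy),speed=.02); f=fr(robot,15)[0]-b
    pz=np.mean([robot.read_position()[2] for _ in range(8)])*1e3-117
    print(dy,pz.round(2),f.round(2))
    if abs(f[1])<1: break
print(robot.read_t())
E
```

```text
-0.0005 14.32 [ 1.48 -2.31  2.89]
-0.0013 14.32 [1.89 1.57 3.33]
27.525
```

```bash
python3 - <<'E'
from rig import robot
from h import *
robot.servo_line(tcp(.0004,.0146,-.001),speed=.02)
robot.move_gripper(0.8); robot.dwell(.1); p=robot.read_position(); print(p,fr(robot,8)[0],robot.read_grip_width())
robot.servo_line([p[0],p[1],.22],speed=.1)
R=Rg(12.8,-1)
robot.goto(np.array([*(F-.009*X),.32])-R[:,0]*.05,R); robot.dwell(.3)
im,d,T=snap(robot,"wrist","wf"); snap(robot,"side","sf"); snap(robot,"top","tf")
print(robot.read_t())
i=robot.camera_info("wrist");P=cloud(i,d,T)
m=(im[...,0]>140)&(im[...,1]<70)|(im.min(2)>190);m[230:]=0
m&=(P[...,2]>.155)&(P[...,2]<.185)
q=P[m];print(m.sum(),np.median(q,0));r=cv2.minAreaRect((q[:,:2]*1000).astype(np.float32));print(r)
print("expected centre",F-.009*X)
E
```

```text
[ 0.54563024 -0.28645817  0.1315981 ] [-0.0027676  -0.33456544  0.27861459] 0.8025324004362011
30.8583
854 [ 0.54512552 -0.28698803  0.16747219]
((545.0090942382812, -287.03955078125), (24.45698356628418, 37.8561897277832), 12.445853233337402)
expected centre [ 0.54502366 -0.28559394]
```

View pics/wf.png

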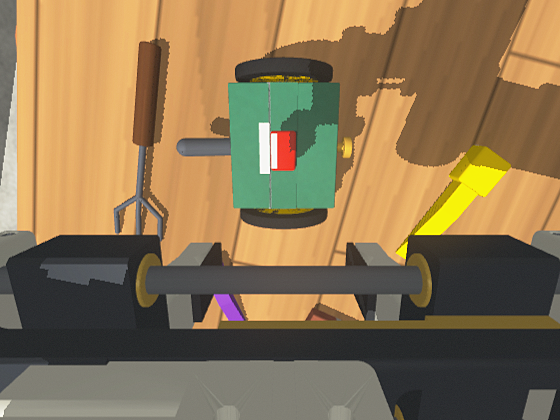

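View pics/sf.png

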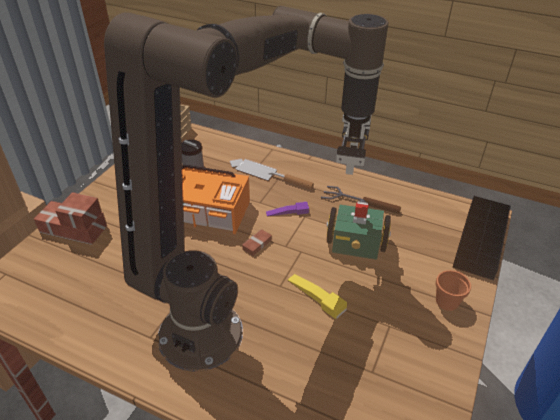

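The gauge stands at (283,150) in the wrist view, with its stripe on the plate side. Handle top is at z=0.1675 against 0.168 expected. I'll do a quick tilt check from the depth data, then hand in.

```bash
python3 - <<'E'
from rig import robot
from h import *
z=np.load("pics/wf.npz");im=z["im"];P=cloud(robot.camera_info("wrist"),z["d"],z["T"])
def tilt(m):
    q=P[m];A=np.c_[(q[:,:2]-q[:,:2].mean(0))@np.c_[X,Y],np.ones(len(q))];c=np.linalg.lstsq(A,q[:,2],rcond=None)[0];return np.degrees(np.arctan(c[:2])),c[2]
m=np.zeros((420,560),bool);m[135:166,273:293]=1;m&=P[...,2]>.155
print("handle",tilt(m))
m=np.zeros((420,560),bool);m[100:118,235:300]=1;print("deck",tilt(m))
robot.job_done();print(robot.read_t())
E
```

```text
handle (array([  0.57501286, -23.38122274]), np.float64(0.16955379455328967))
deck (array([-3.73697594, 54.11788819]), np.float64(0.10602358524324146))
the job is handed in; nothing more can be done
the job is handed in; nothing more can be done
```

```bash
python3 - <<'E'
from h import *
z=np.load("pics/wf.npz");im=z["im"]
i={"vfov":70.0404774983707,"cx":283.336,"cy":212.0387,"T_tool_cam":np.array([[2.41284981e-04,-9.66480577e-01,-2.56739628e-01,6.89111970e-02],[9.99999964e-01,2.03931504e-04,1.72116534e-04,-7.32089307e-05],[-1.13989989e-04,-2.56739660e-01,9.66480592e-01,-1.57109699e-01],[0,0,0,1]])}
P=cloud(i,z["d"],z["T"])
def t(s):
    q=P[s].reshape(-1,3);A=np.c_[(q[:,:2]-q[:,:2].mean(0))@np.c_[X,Y],np.ones(len(q))];c=np.linalg.lstsq(A,q[:,2],rcond=None)[0];print(np.degrees(np.arctan(c[:2])).round(2),c[2].round(4),np.std(q[:,2]).round(4))
t(np.s_[137:164,274:292]); t(np.s_[92:115,236:262]); print((P[128:172:2,283,2]*1e3).round(0))
E
```

```text
[  1.16 -20.34] 0.1688 0.0198
[-45.88  50.59] 0.1066 0.0303
[104. 104. 168. 167. 167. 169. 168. 167. 167. 167. 166. 167. 167. 167.
 167. 167. 165. 168. 169. 167. 167. 166.]
```

The gauge is standing in the drill's slot, and I handed the job in at about 31 s on the robot's clock. No verdict was reported.

- **Grasp and insertion:** I gripped the small red gauge across its flat-face sides and lifted it clear of the caddy. I felt for the steel plate, then slid the gauge down along it.
- **Stopping force:** I stopped at 9.2 N of contact reaction, which is about 8.1 N of robot push plus the gauge's own 1.1 N weight. The tip was about 14 mm above the table.
- **Release:** I took most of the load off the arm, opened the gripper and backed away.

**What the last checks showed**
- **Depth after release:** the handle top is at z ≈ 0.1675 m against 0.168 expected, so the gauge stayed at depth.
- **Position and facing:** the handle centre is within 1.5 mm of the predicted spot, the yaw is 12.4° against the drill's 12.8°, and the white stripe is on the plate side.
- **Surroundings:** in the final pictures I looked at, I saw nothing else moved.

**What failed or was unclear**
- **Tilt fit:** the plane fit gave nonsense because of stray depth pixels; it put even the level deck at about 50°. The depth column along the handle top reads 165–169 mm with no trend, so it is level in that direction (the slot's length). Across the plate I only have the fit's 1°, which is not reliable.
- **Side forces:** side forces of up to about 5.5 N built up while I was unloading the arm. I brought them down to about 2 N or less before opening the gripper.

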